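# Load the thread stand from the locked carrying rack

### The job

The four thread spools are locked on the wooden carrying rack: take hold of the keeper's brass knob and draw the keeper straight out to its stop to free them. Then move the spools over to the aluminium thread stand, whose coloured holders are already clipped on in the order the job needs: put each spool on the holder of its own colour, upright and fully down on its foot, and let go.

Things in the scene. Friction and masses are not known exactly. Their poses are not given: they have to be found in the camera images.
- keeper_knob (a point): Brass pull knob of the wooden rack's keeper bar, 30 mm past the rack's end; centre of its head, an upright cylinder 16 mm across, 22 mm tall, on a 10 mm stem. The bar (14 mm wide) has its top 23 mm below this point, 28 mm above the table. Axes are the rack's: y along the row of spools, x across, z up. The keeper is drawn along -y, level. The row lies 39 mm to -x of the keeper's line.
- keeper (a joint): How far the keeper is drawn out, in m: 0 fully in (spools locked), 0.034 fully out at its stop (spools free). A flat toothed steel bar in a tight channel along the wooden rack's rear edge; while in, its four teeth lie over the spools' base flanges so that none can be lifted. Slides against about 2 N of friction, stays where left, no spring.
- spool_red: Upright spool of red thread, 56 mm tall: wound body 42 mm across, white base flange 57 mm across and 5 mm thick, bore 27 mm right through, 80 g. Origin: centre of its underside, z up. Starts on one of four dowels (10 mm thick, 44 mm tall, 68 mm apart) of the wooden rack, whose deck is 18 mm above the table; 26 mm between wound bodies.
- spool_yellow: Upright spool of yellow thread, 56 mm tall: wound body 42 mm across, white base flange 57 mm across and 5 mm thick, bore 27 mm right through, 80 g. Origin: centre of its underside, z up. Starts on one of four dowels (10 mm thick, 44 mm tall, 68 mm apart) of the wooden rack, whose deck is 18 mm above the table; 26 mm between wound bodies.
- spool_blue: Upright spool of blue thread, 56 mm tall: wound body 42 mm across, white base flange 57 mm across and 5 mm thick, bore 27 mm right through, 80 g. Origin: centre of its underside, z up. Starts on one of four dowels (10 mm thick, 44 mm tall, 68 mm apart) of the wooden rack, whose deck is 18 mm above the table; 26 mm between wound bodies.
- spool_green: Upright spool of green thread, 56 mm tall: wound body 42 mm across, white base flange 57 mm across and 5 mm thick, bore 27 mm right through, 80 g. Origin: centre of its underside, z up. Starts on one of four dowels (10 mm thick, 44 mm tall, 68 mm apart) of the wooden rack, whose deck is 18 mm above the table; 26 mm between wound bodies.
- holder_red: Empty spool holder fixed on the aluminium stand: round red foot 62 mm across, 6 mm thick; on it a 10 mm steel spindle 44 mm tall, round tip, with a centring cone (24 mm wide) over its lowest 13 mm. Holders stand 68 mm apart in a row. Origin: centre of the foot's underside, 14 mm above the table; y along the row, z up. A seated spool's origin is 6 mm above it.
- holder_yellow: Empty spool holder fixed on the aluminium stand: round yellow foot 62 mm across, 6 mm thick; on it a 10 mm steel spindle 44 mm tall, round tip, with a centring cone (24 mm wide) over its lowest 13 mm. Holders stand 68 mm apart in a row. Origin: centre of the foot's underside, 14 mm above the table; y along the row, z up. A seated spool's origin is 6 mm above it.
- holder_blue: Empty spool holder fixed on the aluminium stand: round blue foot 62 mm across, 6 mm thick; on it a 10 mm steel spindle 44 mm tall, round tip, with a centring cone (24 mm wide) over its lowest 13 mm. Holders stand 68 mm apart in a row. Origin: centre of the foot's underside, 14 mm above the table; y along the row, z up. A seated spool's origin is 6 mm above it.
- holder_green: Empty spool holder fixed on the aluminium stand: round green foot 62 mm across, 6 mm thick; on it a 10 mm steel spindle 44 mm tall, round tip, with a centring cone (24 mm wide) over its lowest 13 mm. Holders stand 68 mm apart in a row. Origin: centre of the foot's underside, 14 mm above the table; y along the row, z up. A seated spool's origin is 6 mm above it.
Mind the look-alikes: they are no part of the job. What is shaped like the spool_red but pink is not meant.

How it is judged:
On the way:
1. the keeper is drawn out to its stop (value of joint keeper above 0.029 m), for 0.2 s.
At the end, for the whole second after the job is handed in: Each spool stands on the holder of its own colour, the spindle through its bore: centred within 8 mm, its underside within 4 mm of the foot, upright within 7 degrees, at rest and released (horizontal distance between spool_red and holder_red below 0.008 m and z of spool_red in the frame of holder_red between 0.002 and 0.01 m and angle between each of spool_red, spool_yellow, spool_blue, spool_green's own z axis and vertical below 0.12 rad and linear speed of each of spool_red, spool_yellow, spool_blue, spool_green below 0.02 m/s and horizontal distance between spool_yellow and holder_yellow below 0.008 m and z of spool_yellow in the frame of holder_yellow between 0.002 and 0.01 m and horizontal distance between spool_blue and holder_blue below 0.008 m and z of spool_blue in the frame of holder_blue between 0.002 and 0.01 m and horizontal distance between spool_green and holder_green below 0.008 m and z of spool_green in the frame of holder_green between 0.002 and 0.01 m); the robot touches nothing.
It also fails if it takes over 109 s, if anything falls off the work surface, if the arm or the gripper's body presses on something with over 40 N, if the wrist force passes 120 N, or if a joint passes its speed limit or range.

### The arm

A 6-joint arm with a two-finger parallel gripper is mounted at the origin on a cart in front of the work surface, level with it; the furniture and walls round the work are solid. World frame = base frame: x ahead of the robot, y to its left, z up, the work surface at z = 0. Lengths are in m, angles in rad, forces in N, time in s.
With the tool pointing down it reaches from about 0.35 to 0.975 m from the base axis. Payload 4.9 kg.
Tool frame: the origin (TCP) lies midway between the tips of the shut fingers; the grasp point (between the pads) lies 19 mm behind it; z points along the fingers, y is the line along which they close (so a half turn about z gives the same grasp; the last joint's range is limited). The gripper opens to 85 mm and grips with 20 to 120 N. Pads are 22 mm wide; open, the fingers measure 114 mm over their backs; the gripper's body (76 mm by 85 mm) begins 54 mm behind the grasp point. The pads swing forward as they close: fully open they stand 13 mm farther back than shut.
Start: joints at [-1.283, 0.053, 1.613, -0, 1.476, -0.119], TCP at [0.247, -0.574, 0.231] pointing down, gripper open.
Joint ranges: [-3.01, 3.01], [-1.01, 2.22], [0.06, 2.58], [-1.02, 4.17], [0.09, 2.62], [-3.14, 3.14]. Speed limits (rad/s): [2.57, 2.57, 3.14, 3.14, 3.14, 3.14].

### API

Orientations are given as a unit quaternion [w, x, y, z].
In Python, from plant import * gives the robot as it stands.
- The arm moves only by the tool jog_arm, never from a script. Its argument "targets" is a list of rows, each a list of 3 entries, a list of its own where there are three numbers: the shift along the tool's x, y, z in units of 25 mm (1.0 is 25 mm), then the turn, a rotation vector about the tool's x, y, z in units of 8 degrees (1.0 is 8 degrees), then the opening in per cent of the stroke, from 0 (shut) to 100 (fully open). A call has 1 to 8 rows; each row is the pose to reach, as a shift and turn from the pose commanded when the call began, along the tool's axes at that moment; what a row does not reach only later rows make up. A row lasts 1/8 s, in which the tool goes at most 62.5 mm and 10.7 degrees, less where a joint would pass 70% of its speed; a pose out of reach is approached as far as the arm can. A call with a gripper value outside its range is refused whole. The fingers move at their own pace and stop on an object; the grip force is fixed at half the most. Time passes only in rows, so rows that repeat a pose let the fingers close. It gives the time, the measured TCP pose, the force, the opening and the grip force at its end, in the units of the state.
- state(): the state, without advancing time (a new reading comes with each control period).
- grab_frame(name): name is "scene" or "top" or "wrist"; returns (picture, depth): 420x560x3 uint8, red, green, blue; 420x560 float32, m along the optical axis (not along the pixel's ray), 0 where there is no reading.
- camera_params(name): a dict with "fovy" (degrees; the focal length in pixels is half the picture's height over the tangent of half this angle, whatever the lens; pixels are square), "cx", "cy" (the principal point, pixels), "dist" ([k1, k2, p1, p2, k3] as OpenCV has them; the pictures are not rectified), "rvec" (rotation vector, rad) and "tvec" (3), from world to camera coordinates, as OpenCV has them; the wrist camera has in their place "hand_eye" (4x4, takes a point from camera to tool coordinates, whose origin is the TCP and whose axes are the flange's). Camera axes: x right, y down, z forward; pixel columns grow to the right and rows downward; lengths in m; the calibration is good to about 2 mm. A picture is of the moment at which its call begins: read the wrist's pose just before it. camera_params takes no time and is no camera call.
- job_done(): hands the job in; it is judged then, once.
The state is a dict: "time": time; "joint_pos": joint angles; "joint_vel": joint speeds; "joint_efforts": joint torques, N m; "tool_pos": TCP position; "tool_rot": TCP orientation; "contact_force": force on the tool from outside, world axes, zero at the start; "ft_torque": the same for the moment, N m; "gripper_width": opening from 0.0 (shut) to 1.0 (fully open); "grasp_force": force on a finger pad.
Only numpy, scipy, OpenCV 4.12 (cv2) and the standard library are available. Lean on these libraries where they do the work, as an engineer would, in place of code of your own. Each camera call takes 0.05 s, during which the arm holds its last target. There are 200 camera calls.

## Working session

There is one attempt and no reset: what is moved stays moved. The work goes in short steps, Python scripts to look and compute and a tool call to move; the robot and the scene stay as the last step left them, time stands still between calls to the robot, and variables do not carry over. Pictures are saved under pics/ and viewed, at most 14 in all, crops included, and the job is handed in when it is done.

Besides the shell and the picture viewer there is one more tool, called after ">>>" in YAML: its name, and indented under it one key for each argument. jog_arm: Moves the arm, as the interface text tells. Its arguments: {"type":"object","properties":{"targets":{"type":"array"}},"required":["targets"]}

```bash
ls; mkdir -p pics
python3 - <<'E'
from plant import *
import cv2, numpy as np
print(state())
for n in ("scene","top"):
    p,d=grab_frame(n); np.savez(f"pics/{n}0.npz",p=p,d=d); cv2.imwrite(f"pics/{n}0.png",p[...,::-1]); print(n,camera_params(n))
a=cv2.imread("pics/scene0.png");b=cv2.imread("pics/top0.png")
print(camera_params("wrist"))
E
```

```text
pics
{'time': 0.0, 'joint_pos': array([-1.28297471e+00,  5.33632666e-02,  1.61430206e+00,  3.03618092e-05,
        1.47601841e+00, -1.18997527e-01]), 'joint_vel': array([-1.39402397e-03, -1.40862087e-04, -5.33221970e-05,  6.10516924e-04,
       -3.23682512e-04,  7.70370072e-04]), 'joint_efforts': array([ 1.71694533e-03, -3.93677688e+01, -3.70179713e+01, -2.54153622e-05,
        7.07662912e-03,  1.46338536e-06]), 'tool_pos': array([ 0.24713562, -0.57337687,  0.23005424]), 'tool_rot': array([-1.04309448e-03,  9.79383263e-01,  2.02008246e-01, -7.30942091e-05]), 'contact_force': array([-0.07732793,  0.93291416, -0.3899696 ]), 'ft_torque': array([ 0.03281409, -0.01024765,  0.04995747]), 'grasp_force': 0.0, 'gripper_width': 0.9977045920426731}
scene {'fovy': 45.596696691936856, 'cx': 279.9396179078944, 'cy': 203.60059422595143, 'dist': array([-0.17820128,  0.        ,  0.        ,  0.        ,  0.        ]), 'rvec': array([ 1.08336111, -2.50369864,  0.87467024]), 'tvec': array([0.33974484, 0.31430039, 1.13849425])}
top {'fovy': 50.41640412899447, 'cx': 271.74504277109395, 'cy': 209.84313251201047, 'dist': array([-0.1201331,  0.       ,  0.       ,  0.       ,  0.       ]), 'rvec': array([ 2.15293994, -2.13597295,  0.16683466]), 'tvec': array([-0.0375157 ,  0.52620895,  1.18172532])}
{'fovy': 69.54661695577747, 'cx': 280.5101595730471, 'cy': 210.0525275958461, 'dist': array([0.01315962, 0.        , 0.        , 0.        , 0.        ]), 'hand_eye': array([[-2.63274562e-05, -9.55344765e-01, -2.95493451e-01,
         7.55607486e-02],
       [ 9.99999966e-01,  5.10923765e-05, -2.54280728e-04,
        -3.68295895e-04],
       [ 2.58023225e-04, -2.95493448e-01,  9.55344731e-01,
        -1.42188272e-01],
       [ 0.00000000e+00,  0.00000000e+00,  0.00000000e+00,
         1.00000000e+00]])}
```

View pics/scene0.png

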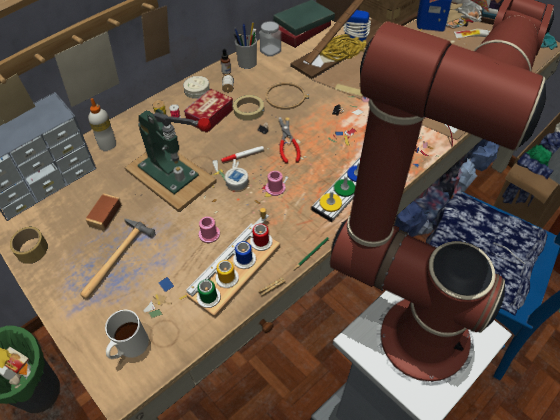

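View pics/top0.png

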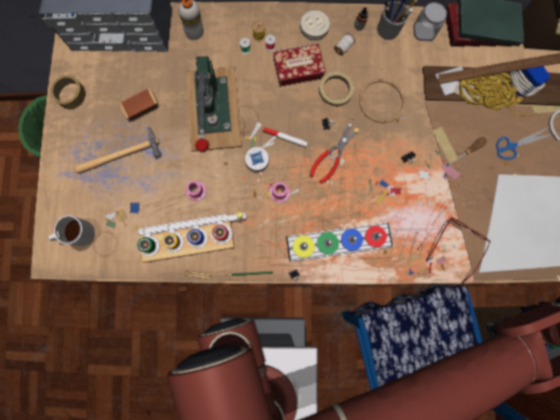

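The top view shows the rack with green (148,244), yellow (171,240), blue (195,237) and red (220,232), and the knob at (240,216). The holders are yellow (304,246), green (328,242), blue (351,239) and red (376,236). The look-alikes are pink spools at (195,190) and (280,191), standing loose on the table. The red spool at (220,232) is the one meant because it is saturated red and sits on the rack.

```bash
cat > h.py <<'E'
import numpy as np, cv2
from plant import *
from scipy.spatial.transform import Rotation as R
def K(c,h=420):
    f=h/2/np.tan(np.radians(c["fovy"])/2); return np.array([[f,0,c["cx"]],[0,f,c["cy"]],[0,0,1]])
def cam(n,st=None):
    """K, dist, R (cam->world), camera centre"""
    c=camera_params(n)
    if n=="wrist":
        H=c["hand_eye"]; q=st["tool_rot"]; A=R.from_quat([q[1],q[2],q[3],q[0]]).as_matrix()
        return K(c),c["dist"],A@H[:3,:3],A@H[:3,3]+st["tool_pos"]
    A=cv2.Rodrigues(c["rvec"])[0].T; return K(c),c["dist"],A,-A@c["tvec"]
def ray(C,uv):
    k,d,A,o=C; p=cv2.undistortPoints(np.array(uv,float).reshape(-1,1,2),k,d)[:,0]
    return np.c_[p,np.ones(len(p))]@A.T
def plane(C,uv,z):
    r=ray(C,uv); return C[3]+r*((z-C[3][2])/r[:,2])[:,None]
def cloud(C,D):
    v,u=np.mgrid[:D.shape[0],:D.shape[1]]; r=ray(C,np.c_[u.ravel(),v.ravel()])
    return (C[3]+r*D.reshape(-1,1)).reshape(*D.shape,3)
E
python3 - <<'E'
from h import *
C=cam("top");z=np.load("pics/top0.npz");P=cloud(C,z["d"])
np.set_printoptions(precision=4,suppress=True)
S=dict(green=(148,244),yellow=(171,240),blue=(195,237),red=(220,232));H=dict(yellow=(304,246),green=(328,242),blue=(351,239),red=(376,236))
hsv=cv2.cvtColor(z["p"],cv2.COLOR_RGB2HSV)
for k,(u,v) in H.items():
    w=np.s_[v-16:v+17,u-16:u+17]; h0=np.median(hsv[v-8:v+9,u-8:u+9,0]) 
    dh=abs(hsv[w][...,0].astype(int)-h0); m=(np.minimum(dh,180-dh)<8)&(hsv[w][...,1]>130)
    n,l,s,c=cv2.connectedComponentsWithStats(m.astype(np.uint8)); i=1+np.argmax(s[1:,4])
    x,y,ww,hh=s[i,:4]; cc=(u-16+x+(ww-1)/2,v-16+y+(hh-1)/2)
    print("holder",k,cc,ww,hh,plane(C,[cc],.02)[0],np.median(P[w][l==i][:,2]))
for k,(u,v) in S.items():
    w=np.s_[v-16:v+17,u-16:u+17]; q=P[w].reshape(-1,3); q=q[(q[:,2]>.06)&(q[:,2]<.085)]
    print("spool",k,plane(C,[(u,v)],.074)[0],len(q),(q.min(0)+q.max(0))/2,q.mean(0),np.ptp(q,axis=0))
q=P[206:226,230:250].reshape(-1,3);q=q[q[:,2]>.04];print("knob",plane(C,[(240,216)],.062)[0],len(q),q.mean(0),q.max(0))
a=z["p"][190:270,130:400,::-1]; cv2.imwrite("pics/c1.png",cv2.resize(a,None,fx=2.9,fy=2.9,interpolation=cv2.INTER_CUBIC))
E
```

```text
holder yellow (np.float64(303.0), np.float64(246.0)) 21 21 [ 0.4295 -0.1203  0.02  ] 0.019532787624865766
holder green (np.float64(327.5), np.float64(243.0)) 18 19 [ 0.4382 -0.1881  0.02  ] 0.01989518916400035
holder blue (np.float64(352.0), np.float64(239.5)) 21 20 [ 0.4483 -0.2564  0.02  ] 0.01980567517062548
holder red (np.float64(375.5), np.float64(236.0)) 20 21 [ 0.4583 -0.3226  0.02  ] 0.019556197349598348
spool green [0.4269 0.2945 0.074 ] 163 [0.4286 0.2886 0.0687] [0.4279 0.2962 0.0695] [0.046  0.0754 0.0169]
spool yellow [0.4383 0.2331 0.074 ] 141 [0.4378 0.2253 0.069 ] [0.4381 0.2369 0.0696] [0.0398 0.0683 0.0174]
spool blue [0.4469 0.1692 0.074 ] 127 [0.4516 0.1722 0.0702] [0.4501 0.1721 0.0696] [0.0407 0.0394 0.0203]
spool red [0.4609 0.1032 0.074 ] 127 [0.4628 0.1055 0.0696] [0.4626 0.1061 0.0701] [0.0405 0.04   0.0175]
knob [0.5057 0.0518 0.062 ] 33 [0.5053 0.0523 0.0958] [0.5167 0.0631 1.2477]
```

View pics/c1.png

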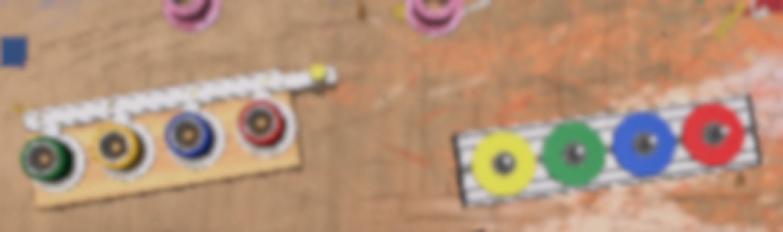

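The pixels are confirmed: the saturated red spool is on the rack at crop (262,123), and the pink ones at (190,8) and (435,10) stand loose. I'll move over the stand for a close look, turning so that the fingers close across the row.

>>> jog_arm:
  targets:
    - [[13.4,-10.5,0],[0,0,-9.5],100]
    - [[13.4,-10.5,0],[0,0,-9.5],100]
    - [[13.4,-10.5,0],[0,0,-9.5],100]
    - [[13.4,-10.5,0],[0,0,-9.5],100]
    - [[13.4,-10.5,0],[0,0,-9.5],100]
    - [[13.4,-10.5,0],[0,0,-9.5],100]
    - [[13.4,-10.5,0],[0,0,-9.5],100]
    - [[13.4,-10.5,0],[0,0,-9.5],100]

```text
time: 1.1
tool_pos: [0.4519, -0.1976, 0.2309]
tool_rot: [-0.0, 0.645, 0.764, 0.0]
contact_force: [-0.3, -0.4, 0.1]
gripper_width: 0.998
grasp_force: 0.0
```

>>> jog_arm:
  targets:
    - [[0,0,0],[0,0,0],100]

```text
time: 1.23
tool_pos: [0.4508, -0.2005, 0.2309]
tool_rot: [-0.0, 0.648, 0.762, -0.0]
contact_force: [0.3, -0.3, 0.3]
gripper_width: 1.0
grasp_force: 0.0
```

```bash
cat > shot.py <<'E'
import sys; from h import *
st=state(); p,d=grab_frame("wrist"); n=sys.argv[1]
np.savez(f"pics/{n}.npz",p=p,d=d,tp=st["tool_pos"],tr=st["tool_rot"]); cv2.imwrite(f"pics/{n}.png",p[...,::-1])
print(st["tool_pos"],st["tool_rot"],st["joint_pos"],abs(st["joint_vel"]).max(),st["time"])
E
python3 shot.py w1
```

```text
[ 0.45079611 -0.20049879  0.23092977] [-2.56956945e-04  6.47663531e-01  7.61926373e-01 -2.95987406e-04] [-5.69162557e-01 -2.69841038e-01  1.91132966e+00 -5.18487324e-04
  1.50069314e+00 -7.30894491e-01] 0.02934972723888694 1.225
```

View pics/w1.png

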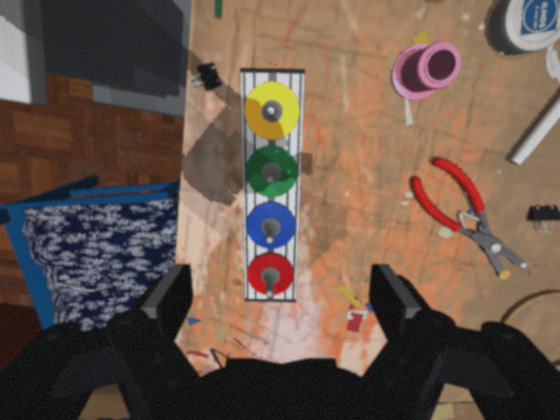

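The feet are yellow (272,110), green (272,171), blue (271,224) and red (271,273). The pink look-alike is at (430,70). Next I'll fit the feet and go on to the rack.

Run:
```python
from h import *
np.set_printoptions(precision=4,suppress=True)
z=np.load("pics/w1.npz");C=cam("wrist",dict(tool_pos=z["tp"],tool_rot=z["tr"]));P=cloud(C,z["d"])
hsv=cv2.cvtColor(z["p"],cv2.COLOR_RGB2HSV).astype(int); c={}
for k,(u,v,h0) in dict(yellow=(272,110,29),green=(272,171,70),blue=(271,224,112),red=(271,273,0)).items():
    w=np.s_[v-35:v+36,u-35:u+36]; dh=abs(hsv[w][...,0]-h0); m=(np.minimum(dh,180-dh)<12)&(hsv[w][...,1]>130)&(hsv[w][...,2]>40)
    m&=abs(P[w][...,2]-.02)<.008
    q=plane(C,np.argwhere(m)[:,::-1]+[u-35,v-35],.02)[:,:2]
    (cc,r)=cv2.minEnclosingCircle(q.astype(np.float32)); c[k]=np.array(cc); print(k,c[k],r,q.mean(0),np.median(P[w][m][:,2]))
d=c["yellow"]-c["red"];print(np.linalg.norm(d)/3,np.degrees(np.arctan2(-d[0],d[1])))
```

```text
yellow [ 0.4276 -0.1216] 0.03060522861778736 [ 0.4274 -0.1211] 0.019407575887476353
green [ 0.4374 -0.1885] 0.02964780107140541 [ 0.4373 -0.1876] 0.019758721825840403
blue [ 0.4467 -0.2553] 0.030490737408399582 [ 0.4465 -0.2534] 0.01976160018613865
red [ 0.4567 -0.322 ] 0.03052417002618313 [ 0.4562 -0.3193] 0.01964096435411322
0.06750293897739774 8.259839424670831
```

>>> jog_arm:
  targets:
    - [[16,0,0],[0,0,0],100]
    - [[16,3.2,0],[0,0,0],100]
    - [[16,3.2,0],[0,0,0],100]
    - [[16,3.2,0],[0,0,0],100]
    - [[16,3.2,0],[0,0,0],100]
    - [[16,3.2,0],[0,0,0],100]
    - [[16,3.2,0],[0,0,0],100]
    - [[16,3.2,0],[0,0,0],100]

```text
time: 2.28
tool_pos: [0.4656, 0.2077, 0.231]
tool_rot: [-0.0, 0.647, 0.762, -0.0]
contact_force: [0.1, -0.7, -0.3]
gripper_width: 1.0
grasp_force: 0.0
```

>>> jog_arm:
  targets:
    - [[0,0,0],[0,0,0],100]

```text
time: 2.4
tool_pos: [0.4657, 0.2059, 0.2311]
tool_rot: [0.0, 0.648, 0.761, -0.0]
contact_force: [-0.4, -0.4, -0.7]
gripper_width: 1.0
grasp_force: 0.0
```

```bash
python3 shot.py w2
```

```text
[0.46569623 0.20587705 0.23105027] [ 6.05960868e-05  6.48254795e-01  7.61423362e-01 -4.24461049e-04] [ 2.70324698e-01 -2.28758790e-01  1.87723630e+00 -5.78023310e-04
  1.49375015e+00  1.10153531e-01] 0.011797380796842455 2.4
```

View pics/w2.png

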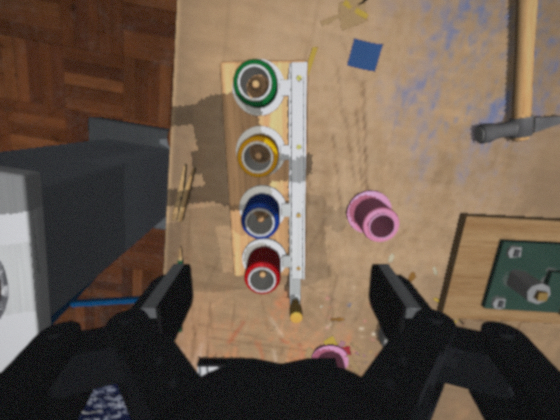

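The rack spool tops are green (256,84), yellow (258,155), blue (261,217) and red (263,270). The brass knob is at about (296,313).

Run:
```python
from h import *
np.set_printoptions(precision=4,suppress=True)
z=np.load("pics/w2.npz");C=cam("wrist",dict(tool_pos=z["tp"],tool_rot=z["tr"]));P=cloud(C,z["d"])
c=[]
for k,(u,v) in dict(green=(256,84),yellow=(258,155),blue=(261,217),red=(263,275)).items():
    q=P[v-28:v+29,u-30:u+31].reshape(-1,3); q=q[(q[:,2]>.071)&(q[:,2]<.078)]
    q=q[np.linalg.norm(q[:,:2]-np.median(q[:,:2],0),axis=1)<.03]
    cc,r=cv2.minEnclosingCircle(q[:,:2].astype(np.float32)); c.append(cc); print(k,np.array(cc),r,(q.max(0)+q.min(0))/2,plane(C,[(u,v)],.074)[0][:2])
c=np.array(c);d=c[0]-c[-1];a=np.arctan2(-d[0],d[1]);print(np.linalg.norm(d)/3,np.degrees(a))
q=P[295:330,285:310].reshape(-1,3);q=q[(q[:,2]>.052)&(q[:,2]<.07)];print("knob",len(q),(q.max(0)+q.min(0))/2,np.ptp(q,axis=0),q[:,2].max(),plane(C,[(296,316)],.062))
k=(q.max(0)+q.min(0))[:2]/2; A=np.array([[np.cos(a),np.sin(a)],[-np.sin(a),np.cos(a)]]); print("red rel knob in rack",A@(c[-1]-k))
tp=z["tp"];q_=z["tr"];T=R.from_quat([*q_[1:],q_[0]]).as_matrix()
print("tool angle",np.degrees(np.arctan2(T[1,0],T[0,0])),"shift units",T.T@(np.array([*k,.032])-tp)/.025)
```

```text
green [0.4249 0.306 ] 0.0197466928511858 [0.4248 0.3064 0.073 ] [0.4269 0.305 ]
yellow [0.4369 0.2394] 0.02002105675637722 [0.4378 0.2391 0.0734] [0.4375 0.2416]
blue [0.4489 0.1726] 0.01959764026105404 [0.4489 0.1726 0.0732] [0.4494 0.1786]
red [0.4603 0.1057] 0.019980698823928833 [0.4608 0.1056 0.073 ] [0.4611 0.1118]
0.06779941380944074 10.029047928209346
knob 164 [0.509  0.0548 0.0578] [0.0153 0.0151 0.0113] 0.06341901801080424 [[0.5086 0.0566 0.062 ]]
red rel knob in rack [-0.0391  0.0586]
tool angle 99.17970191762059 shift units [-6.2375  0.7496  7.9656]
```

The geometry matches the description: the red spool is 39.1 mm to -x of the keeper's line, the pitch is 67.8 mm and the rack is at 10.0°. Now down onto the knob.

>>> jog_arm:
  targets:
    - [[-3,0.4,1],[0,0,-0.1],60]
    - [[-6.2,0.75,3],[0,0,-0.1],60]
    - [[-6.2,0.75,4],[0,0,-0.1],60]
    - [[-6.2,0.75,5],[0,0,-0.1],60]
    - [[-6.2,0.75,6.5],[0,0,-0.1],60]
    - [[-6.2,0.75,7.9],[0,0,-0.1],60]
    - [[-6.2,0.75,7.9],[0,0,-0.1],60]
    - [[-6.2,0.75,7.9],[0,0,-0.1],60]

```text
time: 3.45
tool_pos: [0.5099, 0.0565, 0.0353]
tool_rot: [0.001, 0.643, 0.766, 0.001]
contact_force: [0.6, 0.4, 0.6]
gripper_width: 0.604
grasp_force: 0.0
```

>>> jog_arm:
  targets:
    - [[0,0,0],[0,0,0],0]
    - [[0,0,0],[0,0,0],0]
    - [[0,0,0],[0,0,0],0]
    - [[0,0,0],[0,0,0],0]
    - [[0,0,0],[0,0,0],0]
    - [[0,0,0],[0,0,0],0]

```text
time: 4.2
tool_pos: [0.5086, 0.057, 0.0356]
tool_rot: [-0.0, 0.642, 0.767, -0.001]
contact_force: [-7.4, -1.6, 10.0]
gripper_width: 0.164
grasp_force: 58.6
```

>>> jog_arm:
  targets:
    - [[-0.3,0,0],[0,0,0],0]
    - [[-0.6,0,0],[0,0,0],0]
    - [[-0.9,0,0],[0,0,0],0]
    - [[-1.2,0,0],[0,0,0],0]
    - [[-1.35,0,0],[0,0,0],0]
    - [[-1.42,0,0],[0,0,0],0]
    - [[-1.42,0,0],[0,0,0],0]
    - [[-1.42,0,0],[0,0,0],0]

```text
time: 5.2
tool_pos: [0.5143, 0.0242, 0.0356]
tool_rot: [-0.002, 0.642, 0.767, 0.0]
contact_force: [-8.9, 6.3, 12.0]
gripper_width: 0.165
grasp_force: 58.8
```

>>> jog_arm:
  targets:
    - [[0,0,0],[0,0,0],60]
    - [[0,0,0],[0,0,0],60]
    - [[0,0,0],[0,0,0],75]
    - [[0,0,-2],[0,0,0],75]
    - [[0,0,-4.5],[0,0,0],75]
    - [[2,-1,-5.5],[0,0,0],75]
    - [[3.6,-1.55,-5.5],[0,0,0],75]
    - [[3.6,-1.55,-5.5],[0,0,0],75]

```text
time: 6.2
tool_pos: [0.4604, 0.1057, 0.1717]
tool_rot: [0.0, 0.641, 0.768, 0.0]
contact_force: [0.0, -1.1, -0.8]
gripper_width: 0.75
grasp_force: 0.0
```

```bash
python3 shot.py w3
python3 - <<'E'
from h import *
np.set_printoptions(precision=4,suppress=True)
z=np.load("pics/w3.npz");C=cam("wrist",dict(tool_pos=z["tp"],tool_rot=z["tr"]));P=cloud(C,z["d"])
q=P.reshape(-1,3);q=q[(q[:,2]>.052)&(q[:,2]<.067)&(abs(q[:,0]-.515)<.02)&(abs(q[:,1]-.022)<.03)]
print("knob",len(q),len(q) and (q.max(0)+q.min(0))/2)
q=P.reshape(-1,3);q=q[(q[:,2]>.070)&(q[:,2]<.078)&(np.hypot(q[:,0]-.4605,q[:,1]-.1057)<.03)];print("red",np.array(cv2.minEnclosingCircle(q[:,:2].astype(np.float32))[0]))
E
```

```text
[0.46040022 0.10574769 0.17168179] [3.49651735e-04 6.40796349e-01 7.67710712e-01 4.24277752e-04] [ 6.79657311e-02 -2.83153104e-01  2.02178589e+00  1.31346041e-04
  1.40186794e+00 -1.11782116e-01] 0.04629801977098834 6.2
knob 256 [0.5144 0.022  0.0575]
red [0.4599 0.105 ]
```

View pics/w3.png

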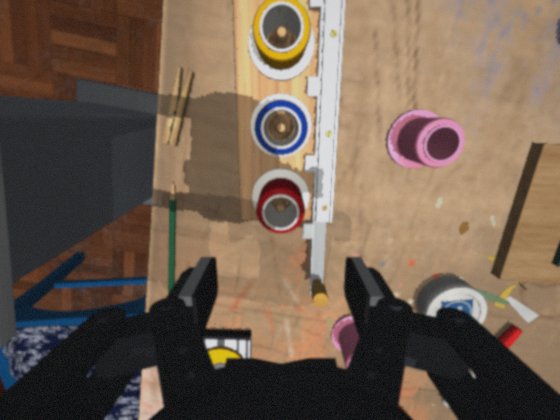

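The knob (320,292) has moved 33 mm and the teeth now lie midway between the spools, so they are free. Picking up red.

>>> jog_arm:
  targets:
    - [[0,0,2],[0,0,0],75]
    - [[0,0,4],[0,0,0],75]
    - [[0,0,5.3],[0,0,0],75]
    - [[0,0,5.3],[0,0,0],75]
    - [[0,0,5.3],[0,0,0],0]
    - [[0,0,5.3],[0,0,0],0]
    - [[0,0,5.3],[0,0,0],0]
    - [[0,0,5.3],[0,0,0],0]

```text
time: 7.25
tool_pos: [0.4623, 0.1039, 0.0408]
tool_rot: [0.001, 0.642, 0.767, 0.0]
contact_force: [-2.9, -3.1, 6.7]
gripper_width: 0.468
grasp_force: 61.3
```

>>> jog_arm:
  targets:
    - [[0,0,-0.2],[0,0,0],0]
    - [[0,0,-1],[0,0,0],0]
    - [[0,0,-2.5],[0,0,0],0]
    - [[0,0,-3.6],[0,0,0],0]
    - [[0,0,-3.6],[0,0,0],0]

```text
time: 7.88
tool_pos: [0.4636, 0.1046, 0.1321]
tool_rot: [0.003, 0.642, 0.767, 0.003]
contact_force: [0.3, -0.6, -1.8]
gripper_width: 0.47
grasp_force: 60.7
```

>>> jog_arm:
  targets:
    - [[-2,-0.4,0],[0,0,0.24],0]
    - [[-4.5,-0.9,0],[0,0,0.24],0]
    - [[-7,-1.4,0],[0,0,0.24],0]
    - [[-9.5,-1.9,0],[0,0,0.24],0]
    - [[-12,-2.4,0],[0,0,0.24],0]
    - [[-14.5,-2.9,0],[0,0,0.24],0]
    - [[-16.7,-3.3,0],[0,0,0.24],0]
    - [[-16.7,-3.3,0],[0,0,0.24],0]

```text
time: 8.88
tool_pos: [0.4522, -0.3245, 0.1272]
tool_rot: [-0.001, 0.657, 0.754, -0.0]
contact_force: [-0.1, 0.3, -1.1]
gripper_width: 0.47
grasp_force: 60.7
```

>>> jog_arm:
  targets:
    - [[0,0,0],[0,0,0],0]
    - [[0,0,0],[0,0,0],0]

```text
time: 9.12
tool_pos: [0.4531, -0.3197, 0.1279]
tool_rot: [-0.001, 0.654, 0.756, 0.0]
contact_force: [0.2, 0.8, 0.1]
gripper_width: 0.474
grasp_force: 60.7
```

```bash
python3 shot.py w4
```

```text
[ 0.45310208 -0.31965541  0.12787968] [-7.02372122e-04  6.54256401e-01  7.56272463e-01  1.73503968e-04] [-7.48761218e-01 -2.69271305e-02  1.87120075e+00  3.08178519e-04
  1.29873524e+00 -8.93242194e-01] 0.009457112050021015 9.125
```

View pics/w4.png

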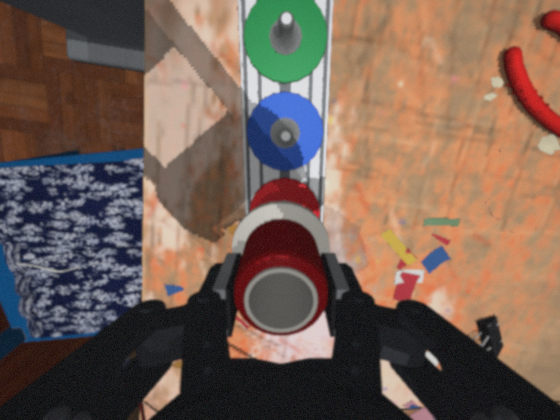

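The red spool is held upright, its bore at (281,299). I'll check its offset from the TCP.

Run:
```python
from h import *
z=np.load("pics/w4.npz");C=cam("wrist",dict(tool_pos=z["tp"],tool_rot=z["tr"]));P=cloud(C,z["d"])
q=P[260:340,230:335].reshape(-1,3);print(np.percentile(q[:,2],[90,98]))
for zz in (.158,.161): print(plane(C,[(281.5,299)],zz)[0]-z["tp"])
```

```text
[0.1607084  0.16638059]
[0.00026717 0.00152743 0.03012032]
[-2.65140980e-05  3.48827483e-03  3.31203186e-02]
```

>>> jog_arm:
  targets:
    - [[-0.2,0.1,0],[0,0,0],0]
    - [[-0.2,0.1,1.2],[0,0,0],0]
    - [[-0.2,0.1,2.2],[0,0,0],0]
    - [[-0.2,0.1,3],[0,0,0],0]
    - [[-0.2,0.1,3.3],[0,0,0],0]
    - [[-0.2,0.1,3.3],[0,0,0],0]
    - [[-0.2,0.1,3.3],[0,0,0],0]

```text
time: 10.05
tool_pos: [0.4572, -0.3265, 0.0475]
tool_rot: [0.001, 0.655, 0.756, -0.0]
contact_force: [1.1, 0.1, -0.5]
gripper_width: 0.47
grasp_force: 60.7
```

>>> jog_arm:
  targets:
    - [[0,0,0.14],[0,0,0],0]
    - [[0,0,0.14],[0,0,0],0]
    - [[0,0,0.14],[0,0,0],65]
    - [[0,0,0.14],[0,0,0],75]
    - [[0,0,0.14],[0,0,0],75]
    - [[0,0,-1.5],[0,0,0],75]
    - [[0,0,-3.5],[0,0,0],75]
    - [[0,0,-5],[0,0,0],75]

```text
time: 11.05
tool_pos: [0.4569, -0.3262, 0.1738]
tool_rot: [0.001, 0.655, 0.756, -0.0]
contact_force: [0.7, -0.6, -0.2]
gripper_width: 0.752
grasp_force: 0.0
```

```bash
python3 shot.py w5
```

```text
[ 0.45687675 -0.32623677  0.17381146] [ 1.14981823e-03  6.54828627e-01  7.55776518e-01 -3.87800111e-05] [-7.52662956e-01 -5.76827520e-02  1.82057551e+00  1.17073145e-05
  1.37639898e+00 -8.95548690e-01] 0.5294862393027562 11.05
```

View pics/w5.png

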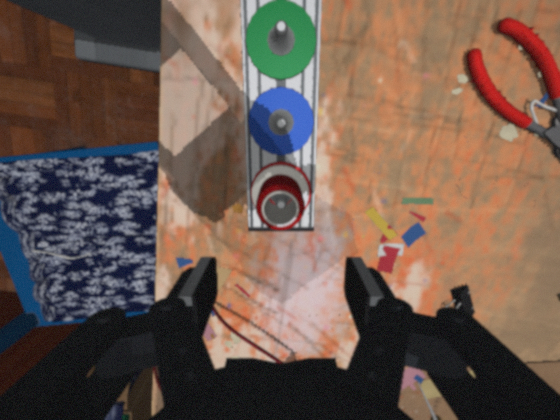

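Red is seated upright at (281,205), concentric with its foot. Blue next.

>>> jog_arm:
  targets:
    - [[2.5,0.3,0],[0,0,-0.23],75]
    - [[5,0.6,0],[0,0,-0.23],75]
    - [[7.5,0.9,0],[0,0,-0.23],75]
    - [[10,1.3,0],[0,0,-0.23],75]
    - [[12.5,1.6,0],[0,0,-0.23],75]
    - [[15,1.9,0],[0,0,-0.23],75]
    - [[17.5,2.2,0],[0,0,-0.23],75]
    - [[19.8,2.5,0],[0,0,-0.23],75]

```text
time: 12.1
tool_pos: [0.4475, 0.1751, 0.1715]
tool_rot: [0.0, 0.643, 0.766, 0.0]
contact_force: [0.5, 0.1, 0.4]
gripper_width: 0.752
grasp_force: 0.0
```

>>> jog_arm:
  targets:
    - [[0,0,0],[0,0,0],75]
    - [[0,0,1],[0,0,0],75]
    - [[0,0,1.5],[0,0,0],75]
    - [[0,0,1.5],[0,0,0],75]

```text
time: 12.6
tool_pos: [0.447, 0.1721, 0.1324]
tool_rot: [-0.001, 0.643, 0.766, -0.001]
contact_force: [-0.9, 0.2, -0.4]
gripper_width: 0.748
grasp_force: 0.0
```

>>> jog_arm:
  targets:
    - [[0,0.08,2],[0,0,0],75]
    - [[0,0.08,3.5],[0,0,0],75]
    - [[0,0.08,3.75],[0,0,0],75]
    - [[0,0.08,3.75],[0,0,0],75]
    - [[0,0.08,3.75],[0,0,0],0]
    - [[0,0.08,3.75],[0,0,0],0]
    - [[0,0.08,3.75],[0,0,0],0]
    - [[0,0.08,3.75],[0,0,0],0]

```text
time: 13.6
tool_pos: [0.4503, 0.1735, 0.0426]
tool_rot: [0.0, 0.642, 0.766, 0.0]
contact_force: [-6.0, -1.1, 8.8]
gripper_width: 0.471
grasp_force: 60.9
```

>>> jog_arm:
  targets:
    - [[0,0,-0.2],[0,0,0],0]
    - [[0,0,-1],[0,0,0],0]
    - [[0,0,-2.5],[0,0,0],0]
    - [[0,0,-3.6],[0,0,0],0]
    - [[0,0,-3.6],[0,0,0],0]

```text
time: 14.22
tool_pos: [0.4522, 0.1739, 0.1336]
tool_rot: [0.002, 0.643, 0.766, 0.003]
contact_force: [0.7, 0.1, -1.3]
gripper_width: 0.473
grasp_force: 60.7
```

>>> jog_arm:
  targets:
    - [[-2,-0.4,0],[0,0,0.22],0]
    - [[-4.5,-0.9,0],[0,0,0.22],0]
    - [[-7,-1.4,0],[0,0,0.22],0]
    - [[-9.5,-1.8,0],[0,0,0.22],0]
    - [[-12,-2.3,0],[0,0,0.22],0]
    - [[-14.5,-2.7,0],[0,0,0.22],0]
    - [[-17,-3.1,0],[0,0,0.22],0]
    - [[-17,-3.1,0],[0,0,0.22],0]

```text
time: 15.22
tool_pos: [0.4466, -0.2619, 0.1288]
tool_rot: [-0.001, 0.656, 0.755, -0.0]
contact_force: [-0.2, -0.1, -0.9]
gripper_width: 0.471
grasp_force: 60.7
```

>>> jog_arm:
  targets:
    - [[0,0,0],[0,0,0],0]
    - [[0,0,0],[0,0,0],0]

```text
time: 15.48
tool_pos: [0.4472, -0.2571, 0.1291]
tool_rot: [-0.001, 0.654, 0.757, 0.0]
contact_force: [-0.2, 0.6, -1.0]
gripper_width: 0.471
grasp_force: 60.7
```

>>> jog_arm:
  targets:
    - [[0.05,0,1.2],[0,0,0],0]
    - [[0.05,0,2.2],[0,0,0],0]
    - [[0.05,0,3],[0,0,0],0]
    - [[0.05,0,3.3],[0,0,0],0]
    - [[0.05,0,3.4],[0,0,0],0]
    - [[0.05,0,3.4],[0,0,0],0]
    - [[0.05,0,3.4],[0,0,0],0]

```text
time: 16.35
tool_pos: [0.4475, -0.2571, 0.0455]
tool_rot: [-0.0, 0.654, 0.756, 0.0]
contact_force: [0.0, 3.0, -1.9]
gripper_width: 0.465
grasp_force: 60.7
```

>>> jog_arm:
  targets:
    - [[0,0,0],[0,0,0],65]
    - [[0,0,0],[0,0,0],75]
    - [[0,0,0],[0,0,0],75]
    - [[0,0,0],[0,0,0],75]
    - [[0,0,-1.5],[0,0,0],75]
    - [[0,0,-3.5],[0,0,0],75]
    - [[0,0,-5.1],[0,0,0],75]

```text
time: 17.23
tool_pos: [0.4476, -0.2577, 0.1747]
tool_rot: [0.001, 0.654, 0.756, 0.0]
contact_force: [0.8, -1.0, -0.3]
gripper_width: 0.753
grasp_force: 0.0
```

```bash
python3 shot.py w6
```

```text
[ 0.44755087 -0.25766317  0.17466563] [8.10558419e-04 6.54304568e-01 7.56230702e-01 2.22704703e-05] [-6.66536610e-01 -1.69750789e-01  1.92185477e+00 -3.17588323e-05
  1.38786725e+00 -8.10801311e-01] 0.59011487263669 17.225
```

View pics/w6.png

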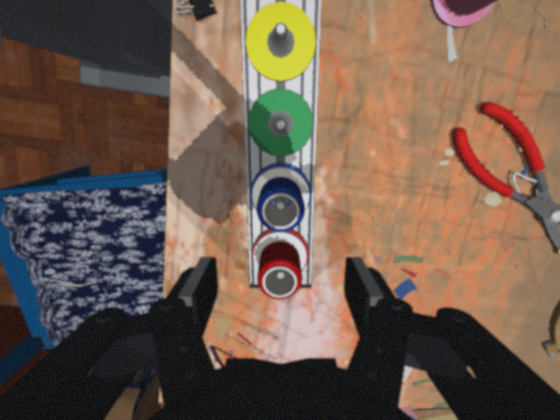

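Blue is seated upright at (281,208). Yellow next.

>>> jog_arm:
  targets:
    - [[2.5,0.3,0],[0,0,-0.22],75]
    - [[5,0.6,0],[0,0,-0.22],75]
    - [[7.5,0.9,0],[0,0,-0.22],75]
    - [[10,1.3,0],[0,0,-0.22],75]
    - [[12.5,1.6,0],[0,0,-0.22],75]
    - [[15,1.9,0],[0,0,-0.22],75]
    - [[17.5,2.2,0],[0,0,-0.22],75]
    - [[19.75,2.5,0],[0,0,-0.22],75]

```text
time: 18.27
tool_pos: [0.4378, 0.2424, 0.1727]
tool_rot: [0.0, 0.642, 0.766, 0.0]
contact_force: [0.8, -0.1, 0.6]
gripper_width: 0.75
grasp_force: 0.0
```

>>> jog_arm:
  targets:
    - [[0,0,0],[0,0,0],75]
    - [[0,0,1],[0,0,0],75]
    - [[0,0,1.5],[0,0,0],75]
    - [[0,0,1.5],[0,0,0],75]

```text
time: 18.77
tool_pos: [0.4374, 0.2391, 0.1336]
tool_rot: [-0.001, 0.643, 0.766, -0.001]
contact_force: [-0.6, 0.0, 1.1]
gripper_width: 0.749
grasp_force: 0.0
```

>>> jog_arm:
  targets:
    - [[0,0,2],[0,0,0],75]
    - [[0,0,3.5],[0,0,0],75]
    - [[0,0,3.8],[0,0,0],75]
    - [[0,0,3.8],[0,0,0],75]
    - [[0,0,3.8],[0,0,0],0]
    - [[0,0,3.8],[0,0,0],0]
    - [[0,0,3.8],[0,0,0],0]
    - [[0,0,3.8],[0,0,0],0]

```text
time: 19.77
tool_pos: [0.4384, 0.2406, 0.0425]
tool_rot: [-0.0, 0.643, 0.766, 0.0]
contact_force: [-5.5, -1.1, 8.7]
gripper_width: 0.465
grasp_force: 62.1
```

>>> jog_arm:
  targets:
    - [[0,0,-0.2],[0,0,0],0]
    - [[0,0,-1],[0,0,0],0]
    - [[0,0,-2.5],[0,0,0],0]
    - [[0,0,-3.6],[0,0,0],0]
    - [[0,0,-3.6],[0,0,0],0]

```text
time: 20.4
tool_pos: [0.4406, 0.2411, 0.1337]
tool_rot: [0.002, 0.643, 0.766, 0.003]
contact_force: [0.3, -0.6, -1.6]
gripper_width: 0.471
grasp_force: 61.0
```

>>> jog_arm:
  targets:
    - [[-2,-0.4,0],[0,0,0.22],0]
    - [[-4.5,-0.9,0],[0,0,0.22],0]
    - [[-7,-1.4,0],[0,0,0.22],0]
    - [[-9.5,-1.9,0],[0,0,0.22],0]
    - [[-12,-2.4,0],[0,0,0.22],0]
    - [[-14.2,-2.9,0],[0,0,0.22],0]
    - [[-14.2,-2.9,0],[0,0,0.22],0]
    - [[-14.2,-2.9,0],[0,0,0.22],0]

```text
time: 21.4
tool_pos: [0.4279, -0.1216, 0.1288]
tool_rot: [-0.001, 0.655, 0.756, -0.0]
contact_force: [-0.2, -0.9, -1.6]
gripper_width: 0.471
grasp_force: 61.0
```

>>> jog_arm:
  targets:
    - [[0,0,0],[0,0,0],0]

```text
time: 21.52
tool_pos: [0.4284, -0.1205, 0.1293]
tool_rot: [-0.001, 0.653, 0.757, -0.0]
contact_force: [-0.0, -0.6, -0.9]
gripper_width: 0.47
grasp_force: 60.9
```

>>> jog_arm:
  targets:
    - [[0,0,1.2],[0,0,0],0]
    - [[0,0,2.2],[0,0,0],0]
    - [[0,0,3],[0,0,0],0]
    - [[0,0,3.3],[0,0,0],0]
    - [[0,0,3.4],[0,0,0],0]
    - [[0,0,3.4],[0,0,0],0]
    - [[0,0,3.4],[0,0,0],0]

```text
time: 22.4
tool_pos: [0.4288, -0.1217, 0.0456]
tool_rot: [0.0, 0.654, 0.756, 0.0]
contact_force: [-0.3, 1.3, -1.9]
gripper_width: 0.468
grasp_force: 61.0
```

>>> jog_arm:
  targets:
    - [[0,0,0],[0,0,0],65]
    - [[0,0,0],[0,0,0],75]
    - [[0,0,0],[0,0,0],75]
    - [[0,0,0],[0,0,0],75]
    - [[0,0,-1.5],[0,0,0],75]
    - [[0,0,-3.5],[0,0,0],75]
    - [[0,0,-5.1],[0,0,0],75]

```text
time: 23.28
tool_pos: [0.4288, -0.1221, 0.1746]
tool_rot: [0.001, 0.654, 0.756, 0.0]
contact_force: [0.3, -0.3, 0.5]
gripper_width: 0.752
grasp_force: 0.0
```

>>> jog_arm:
  targets:
    - [[2.5,0.3,0],[0,0,-0.22],75]
    - [[5,0.6,0],[0,0,-0.22],75]
    - [[7.5,1,0],[0,0,-0.22],75]
    - [[10,1.4,0],[0,0,-0.22],75]
    - [[12.5,1.7,0],[0,0,-0.22],75]
    - [[15,2,0],[0,0,-0.22],75]
    - [[17,2.3,0],[0,0,-0.22],75]
    - [[17,2.3,0],[0,0,-0.22],75]

```text
time: 24.28
tool_pos: [0.4237, 0.3097, 0.1724]
tool_rot: [-0.0, 0.641, 0.768, -0.0]
contact_force: [-0.1, -0.7, -0.5]
gripper_width: 0.754
grasp_force: 0.0
```

>>> jog_arm:
  targets:
    - [[0,0,0],[0,0,0],75]
    - [[0,0,1],[0,0,0],75]
    - [[0,0,1.5],[0,0,0],75]
    - [[0,0,1.5],[0,0,0],75]

```text
time: 24.78
tool_pos: [0.4237, 0.3055, 0.1338]
tool_rot: [-0.0, 0.643, 0.766, -0.001]
contact_force: [-0.2, -0.5, -0.0]
gripper_width: 0.751
grasp_force: 0.0
```

>>> jog_arm:
  targets:
    - [[0,0.05,2],[0,0,0],75]
    - [[0,0.05,3.5],[0,0,0],75]
    - [[0,0.05,3.8],[0,0,0],75]
    - [[0,0.05,3.8],[0,0,0],75]
    - [[0,0.05,3.8],[0,0,0],0]
    - [[0,0.05,3.8],[0,0,0],0]
    - [[0,0.05,3.8],[0,0,0],0]
    - [[0,0.05,3.8],[0,0,0],0]

```text
time: 25.78
tool_pos: [0.4265, 0.3078, 0.0428]
tool_rot: [0.0, 0.643, 0.766, 0.001]
contact_force: [-4.1, -1.7, 6.6]
gripper_width: 0.481
grasp_force: 60.0
```

>>> jog_arm:
  targets:
    - [[0,0,-0.2],[0,0,0],0]
    - [[0,0,-1],[0,0,0],0]
    - [[0,0,-2.5],[0,0,0],0]
    - [[0,0,-3.6],[0,0,0],0]
    - [[0,0,-3.6],[0,0,0],0]

```text
time: 26.4
tool_pos: [0.4277, 0.3082, 0.1337]
tool_rot: [0.001, 0.643, 0.766, 0.003]
contact_force: [0.1, -0.2, -0.7]
gripper_width: 0.483
grasp_force: 60.7
```

>>> jog_arm:
  targets:
    - [[-2,-0.3,0],[0,0,0.22],0]
    - [[-4.5,-0.7,0],[0,0,0.22],0]
    - [[-7,-1.1,0],[0,0,0.22],0]
    - [[-9.5,-1.5,0],[0,0,0.22],0]
    - [[-12,-1.9,0],[0,0,0.22],0]
    - [[-14.5,-2.3,0],[0,0,0.22],0]
    - [[-17,-2.7,0],[0,0,0.22],0]
    - [[-19.6,-2.95,0],[0,0,0.22],0]

```text
time: 27.4
tool_pos: [0.4366, -0.1825, 0.1287]
tool_rot: [-0.001, 0.655, 0.756, 0.0]
contact_force: [1.5, 0.3, -0.9]
gripper_width: 0.481
grasp_force: 60.8
```

>>> jog_arm:
  targets:
    - [[0,0,0],[0,0,0],0]
    - [[0,0,0],[0,0,0],0]
    - [[0,0,0],[0,0,0],0]

```text
time: 27.78
tool_pos: [0.4374, -0.1793, 0.1292]
tool_rot: [-0.001, 0.654, 0.757, -0.0]
contact_force: [0.8, 0.2, 0.1]
gripper_width: 0.485
grasp_force: 60.8
```

>>> jog_arm:
  targets:
    - [[-0.3,-0.05,0],[0,0,0],0]
    - [[-0.3,-0.05,0.2],[0,0,0],0]
    - [[-0.3,-0.05,1.2],[0,0,0],0]
    - [[-0.3,-0.05,2.2],[0,0,0],0]
    - [[-0.3,-0.05,3],[0,0,0],0]
    - [[-0.3,-0.05,3.4],[0,0,0],0]
    - [[-0.3,-0.05,3.4],[0,0,0],0]
    - [[-0.3,-0.05,3.4],[0,0,0],0]

```text
time: 28.78
tool_pos: [0.4379, -0.1884, 0.0454]
tool_rot: [0.0, 0.654, 0.756, 0.0]
contact_force: [1.0, 0.3, -1.1]
gripper_width: 0.479
grasp_force: 61.1
```

>>> jog_arm:
  targets:
    - [[0,0,0],[0,0,0],65]
    - [[0,0,0],[0,0,0],75]
    - [[0,0,0],[0,0,0],75]
    - [[0,0,0],[0,0,0],75]
    - [[0,0,-1.5],[0,0,0],75]
    - [[0,0,-3.5],[0,0,0],75]
    - [[0,0,-6],[0,0,0],75]
    - [[1,0,-7.5],[0,0,0],75]

```text
time: 29.78
tool_pos: [0.4349, -0.1647, 0.2366]
tool_rot: [0.002, 0.655, 0.756, 0.0]
contact_force: [-0.1, -0.3, 0.3]
gripper_width: 0.75
grasp_force: 0.0
```

>>> jog_arm:
  targets:
    - [[0,0,0],[0,0,0],75]
    - [[0,0,0],[0,0,0],75]

```text
time: 30.02
tool_pos: [0.4336, -0.1635, 0.2317]
tool_rot: [-0.0, 0.654, 0.756, -0.0]
contact_force: [-0.4, -0.1, -0.6]
gripper_width: 0.746
grasp_force: 0.0
```

```bash
python3 shot.py w7;python3 - <<'E'
from h import *
np.set_printoptions(precision=4,suppress=True)
z=np.load("pics/w7.npz");C=cam("wrist",dict(tool_pos=z["tp"],tool_rot=z["tr"]));P=cloud(C,z["d"]).reshape(-1,3)
for k,h in dict(yellow=(.4276,-.1216),green=(.4374,-.1885),blue=(.4467,-.2553),red=(.4567,-.322)).items():
    q=P[(P[:,2]>.072)&(P[:,2]<.085)&(np.hypot(*(P[:,:2]-h).T)<.033)]
    if len(q): print(k,len(q),np.array(cv2.minEnclosingCircle(q[:,:2].astype(np.float32))[0])-h,np.percentile(q[:,2],[10,50,90]))
E
```

```text
[ 0.43360553 -0.16348255  0.23168654] [-4.52409071e-04  6.54217745e-01  7.56306089e-01 -1.91675939e-04] [-5.21238034e-01 -3.50462475e-01  1.97329737e+00 -2.04000559e-04
  1.51971908e+00 -6.65727944e-01] 0.024219704787742692 30.025
yellow 688 [ 0.0013 -0.0009] [0.0724 0.0737 0.076 ]
green 559 [ 0.0005 -0.0014] [0.0724 0.0736 0.0759]
blue 487 [ 0.0005 -0.002 ] [0.0724 0.0736 0.0759]
red 409 [-0.0002 -0.0012] [0.0724 0.0736 0.0758]
```

View pics/w7.png

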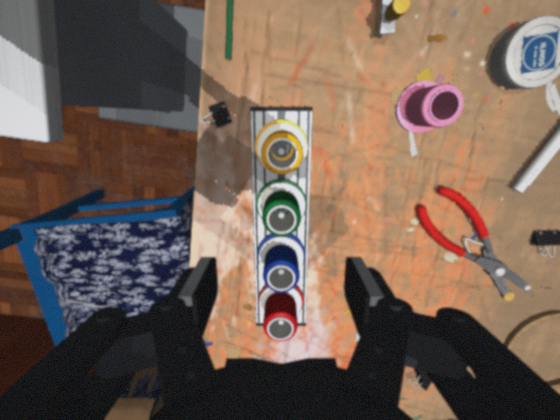

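All four spools are seated, with yellow at (282,147), green (281,210), blue (281,272) and red (281,322). Each measures within 2 mm of its holder's centre, with all tops at the same height.

```bash
python3 -c "
from plant import *
print(job_done())"
```

```text
the job is handed in; nothing more can be done
None
```

The keeper is drawn about 33 mm to its stop, and all four spools stand on the holders of their own colour, upright and released; the job was handed in at about 30 s, with no verdict shown.

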